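# Release the hold-down rail on the welding bench

### The arm

A 7-joint arm with a two-finger parallel gripper is mounted at the origin on the work surface. World frame = base frame: x ahead of the robot, y to its left, z up, the work surface at z = 0. Lengths are in m, angles in rad, forces in N, time in s.
With the tool pointing down it reaches from about 0.4 to 0.85 m from the base axis. Payload 10.4 kg.
Tool frame: the origin (TCP) lies at the centre of the arm's flange, where the gripper is bolted on; the fingertips stand 173 mm ahead of it and the grasp point (between the pads) lies 155 mm ahead of it (manip.nose_length is the distance from the TCP to the fingertips, in m); z points along the fingers, x is the direction in which the jaws open and shut, and the axes are right-handed (so a half turn about z gives the same grasp; the last joint's range is limited). The gripper opens to 85 mm and grips with 20 to 120 N. Pads are 22 mm wide; open, the fingers measure 114 mm over their backs; the gripper's body (76 mm by 85 mm) begins 54 mm behind the grasp point. The pads swing forward as they close: fully open they stand 13 mm farther back than shut.
Start: joints at [-1.366, 0.332, -0.065, 1.46, 0.022, 1.35, -0.088], TCP at [0.141, 0.609, 0.405] pointing down, gripper open.
Joint ranges: [-2.6, 2.6], [-0.5, 2.12], [-1.47, 1.34], [0.16, 2.42], [-1.27, 4.41], [0.06, 2.06], [-2.6, 2.6]. Speed limits (rad/s): [2.22, 2.22, 2.79, 2.79, 3.14, 3.14, 3.14].

### API

Orientations are given as a unit quaternion [x, y, z, w].
In Python, from workcell import status, cams, order, manip gives the robot as it stands.
- The arm moves only by the tool servo_tool, never from a script. Its argument "motion" is a list that holds one entry, the list of rows, each a list of 6 numbers: the shift along the tool's x, y, z in units of 50 mm (1.0 is 50 mm), then the turn, a rotation vector about the tool's x, y, z in units of 5 degrees (1.0 is 5 degrees). In form: [[[x, y, z, ax, ay, az], ...]]. A call has 1 to 12 rows; each row shifts and turns the pose as measured when the row begins, along the tool's axes as they then stand; what a row does not reach is not made up. A row lasts 1/10 s, in which the tool goes at most 50 mm and 8.59 degrees, less where a joint would pass 70% of its speed; a pose out of reach is approached as far as the arm can. A call is refused whole if a number of a shift passes 1 or a number of a turn 1, either way. A call with a gripper value outside its range is refused whole. "jaw" is the closure in counts, from 0 (fully open) to 255 (shut), set as the call begins (left out, the last holds). The fingers move at their own pace and stop on an object; "force" is the grip in N (left out, the last holds). Time passes only in rows, so rows that do not move let the fingers close. It gives the time, the measured TCP pose, the force and the opening at its end, in the units of the state.
- status.get_obs(): the state, without advancing time (a new reading comes with each control period).
- cams.camera(name): name is "side" or "top" or "wrist"; returns a dict with "color" (384x512x3 uint8, red, green, blue), "vertical_fov" (degrees; the focal length in pixels is half the picture's height over the tangent of half this angle, whatever the lens; pixels are square), "cx", "cy" (the principal point, pixels), "extrinsics" (4x4, takes a point from camera to world coordinates). Camera axes: x right, y down, z forward; pixel columns grow to the right and rows downward; lengths in m; the calibration is good to about 2 mm. A picture is of the moment at which its call begins. There is no depth.
- order.hand_in(): hands the job in, once; it reports no verdict.
The state is a dict: "clock": time; "joint_pos": joint angles; "joint_velocities": joint speeds; "tau": joint torques, N m; "position": TCP position; "ee_rot": TCP orientation; "ft_force": force on the tool from outside, world axes, zero at the start; "torque": the same for the moment, N m; "grip_width": opening from 0.0 (shut) to 1.0 (fully open).
Only numpy, scipy, OpenCV 4.12 (cv2) and the standard library are available. Lean on these libraries where they do the work, as an engineer would, in place of code of your own. Each camera call takes 0.05 s, during which the arm holds its last target.

### The job

With the gripper shut, lay a fingertip on the top edge of the hold-down bar at its end over the round foot, and slide it along that edge towards the square foot until it comes to the notch; then press the release pad inside the notch all the way down and come away. Only touch and press: pick up nothing, and leave the spray can, the hammer and the tube offcut as they are.

Things in the scene. Friction and masses are not known exactly. Their poses are not given: they have to be found in the camera images.
- rail: fixed hold-down rail. Origin on the bench under its middle, z up. Grey base 320 mm along its y, 40 mm in x, 34 mm tall; round foot (dia 100) at y +150 mm, square foot (90 x 80) at y -150 mm. Flat 6 mm workpiece at its +x side. On the base, centred in x, stands a plain steel bar 28 mm thick, 440 mm long in y, fixed at an unknown shift in y; its level top edge is 70 mm above the bench
- edge_start (a point): middle of the bar's top edge, 70 mm above the bench, by the round foot, at the rail's y = +125 mm: where the fingertip starts. The edge is always plain from the rail's y = +75 to +150 mm. Axes as the rail's
- edge_far (a point): the same by the square foot, at the rail's y = -125 mm; the slide goes towards this point. Between the two points the edge has one notch, 48 mm long in y, with upright ends, open at both x sides; its centre is anywhere from the rail's y = +50 to -90 mm. The release pad fills the notch's floor. Axes as the rail's
- pad (a joint): travel in m of the steel release pad (24 x 44 mm) in the notch: 0 = up, its top 14 mm below the bar's top edge; 0.008 = fully down, 22 mm below the edge, against a hard stop. It goes straight down against a steady drag of about 5 N, has no spring and stays where it is left. Going down it draws the lock tongue back off the workpiece
- spray_can: loose upright aluminium spray can, dia 60 mm, 140 mm tall, beyond the rail; origin at the centre of its underside
- hammer: loose hammer about 220 mm long, lying on the robot's side of the rail; to be left alone
- offcut: loose square steel tube offcut, 40 x 40 x 90 mm, beyond the rail; origin at the centre of its underside

How it is judged:
By the outcome, as a careful person would: the job done as asked, in the order asked, and still so for the second after the job is handed in, with the robot touching nothing.
It also fails if it takes over 51 s, if anything falls off the work surface, if the arm or the gripper's body presses on something with over 40 N, if the wrist force passes 120 N, or if a joint passes its speed limit or range.

## Working session

There is one attempt and no reset: what is moved stays moved. The work goes in short steps, Python scripts to look and compute and a tool call to move; the robot and the scene stay as the last step left them, time stands still between calls to the robot, and variables do not carry over. Pictures are saved under pics/ and viewed, and the job is handed in when it is done.

Besides the shell and the picture viewer there is one more tool, called after ">>>" as a command line: name --argument value ..., lists and objects as JSON in quotes. servo_tool: Moves the arm, as the interface text tells. Its arguments: {"type":"object","properties":{"motion":{"type":"array","items":{"type":"array","items":{"type":"array","items":{"type":"number"}}}},"jaw":{"type":"number"},"force":{"type":"number"}},"required":["motion"]}

```bash
mkdir -p pics; python3 - <<'E'
from workcell import status, cams, order, manip
import cv2,numpy as np
np.set_printoptions(precision=4,suppress=True)
for n in ["side","top","wrist"]:
    c=cams.camera(n); cv2.imwrite(f"pics/{n}0.png",c["color"][:,:,::-1]); print(n,c["vertical_fov"],c["cx"],c["cy"],c["extrinsics"])
print(status.get_obs(),manip.nose_length)
E
```

```text
side 55.34176840055303 257.07859120848804 191.40153091395393 [[ 0.8381 -0.3273  0.4364  0.2151]
 [-0.5454 -0.5121  0.6635 -0.5567]
 [ 0.0063 -0.7941 -0.6077  0.5998]
 [ 0.      0.      0.      1.    ]]
top 52.00354632097354 250.32770246806245 191.45618580535074 [[-0.0643 -0.9742  0.2164  0.4337]
 [-0.9979  0.0638 -0.0093  0.019 ]
 [-0.0047 -0.2166 -0.9763  0.762 ]
 [ 0.      0.      0.      1.    ]]
wrist 68.06339280928083 256.6687682166662 187.43384970162472 [[ 0.2265  0.9384  0.2611  0.0751]
 [ 0.974  -0.2181 -0.0611  0.6237]
 [-0.0003  0.2682 -0.9634  0.3731]
 [ 0.      0.      0.      1.    ]]
{'clock': 0.15, 'joint_pos': array([-1.3656,  0.3327, -0.0647,  1.4607,  0.0216,  1.3499, -0.0885]), 'joint_velocities': array([ 0.0008, -0.0013,  0.0002, -0.0023,  0.0001,  0.0001,  0.    ]), 'tau': array([  0.0011, -62.5822,   0.0495, -39.1856,   0.0164,   0.0076,
         0.    ]), 'position': array([0.1411, 0.6088, 0.4041]), 'ee_rot': array([ 0.7829,  0.6222, -0.0004,  0.0004]), 'ft_force': array([-0.626 , -0.364 ,  0.1501]), 'torque': array([-0.0254,  0.0236, -0.0141]), 'grip_width': 0.9972693754356559} 0.1734
```

View pics/side0.png

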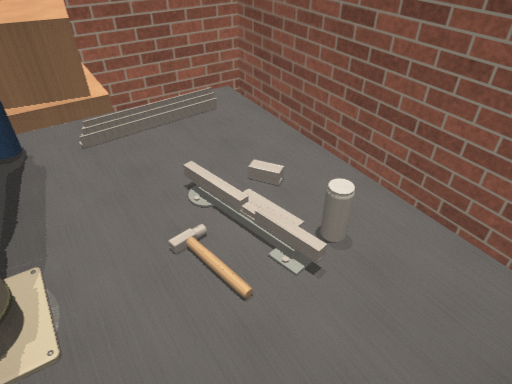

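View pics/top0.png

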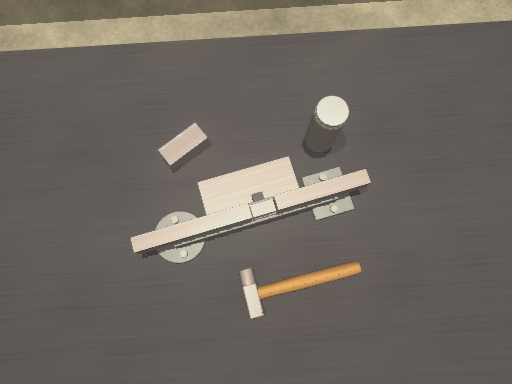

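View pics/wrist0.png

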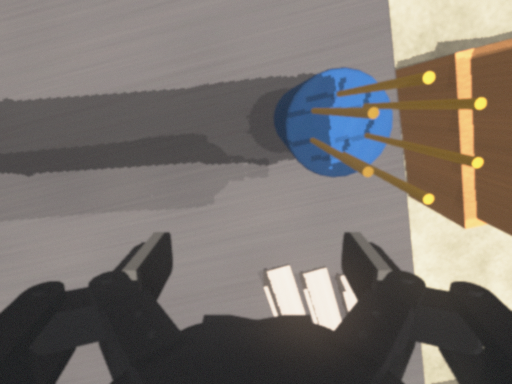

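Top view: the bar runs from about (132,243) by the round foot to (369,178), with the notch at about (263,208). Next I'll measure these more precisely.

```bash
python3 - <<'E'
import cv2
t=cv2.imread("pics/top0.png"); cv2.imwrite("pics/topz.png",cv2.resize(t[160:270,120:380],None,fx=3,fy=3,interpolation=cv2.INTER_CUBIC))
t=cv2.imread("pics/side0.png"); cv2.imwrite("pics/sidez.png",cv2.resize(t[150:280,170:350],None,fx=4,fy=4,interpolation=cv2.INTER_CUBIC))
E
```

```text
(no output)
```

View pics/topz.png

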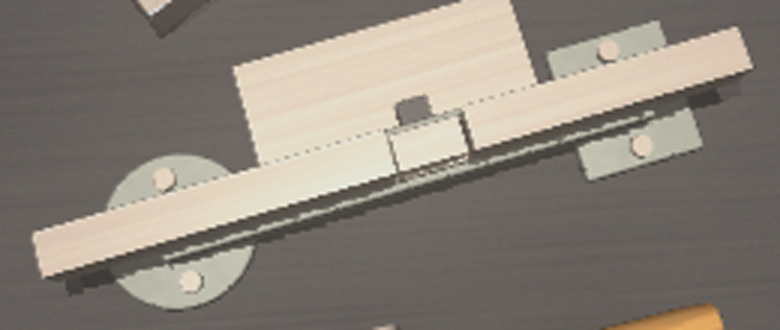

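View pics/sidez.png

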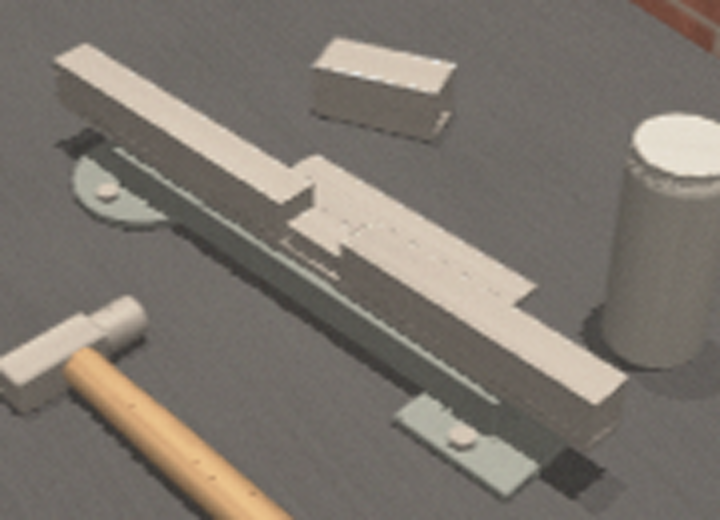

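```bash
cat > h.py <<'E'
import numpy as np
np.set_printoptions(precision=4,suppress=True)
from workcell import cams
def load(n):
    c=cams.camera(n); return c
def ray(c,u,v,z):
    f=192/np.tan(np.radians(c["vertical_fov"]/2)); E=c["extrinsics"]
    d=E[:3,:3]@np.array([(u-c["cx"])/f,(v-c["cy"])/f,1]); o=E[:3,3]
    return o+d*(z-o[2])/d[2]
def proj(c,p):
    f=192/np.tan(np.radians(c["vertical_fov"]/2)); E=c["extrinsics"]
    q=E[:3,:3].T@(np.array(p)-E[:3,3]); return np.array([c["cx"]+f*q[0]/q[2],c["cy"]+f*q[1]/q[2]])
E
python3 - <<'E'
from h import *
T=load("top");S=load("side")
def t(x,y,z=.07): return ray(T,x/3+120-.33,y/3+160-.33,z)
def s(x,y,z=.07): return ray(S,x/4+170-.375,y/4+150-.375,z)
tc=[t(33,233),t(43,277),t(740,28),t(752,68)]
sc=[s(85,43),s(54,64),s(628,378),s(593,404)]
for a in tc+sc: print(a)
for q in (tc,sc):
    a=(q[0]+q[1])/2;b=(q[2]+q[3])/2;d=b-a;print("mid",a,b,"len",np.linalg.norm(d),"ang",np.degrees(np.arctan2(d[1],d[0])))
a=(tc[0]+tc[1])/2;b=(tc[2]+tc[3])/2;u=(b-a)/np.linalg.norm(b-a)
for n,p in dict(nL1=t(389,130),nL2=t(399,177),nR1=t(467,113),nR2=t(472,152),sL1=s(313,183),sL2=s(283,207),sR1=s(342,240),sR2=s(373,222), roundc=t(180,231,.006),sqc=t(625,101,.006)).items(): print(n,p,"along",(p-a)@u)
E
```

```text
[0.5184 0.2276 0.07  ]
[0.4924 0.2218 0.07  ]
[ 0.6151 -0.2011  0.07  ]
[ 0.5898 -0.2051  0.07  ]
[0.5209 0.2314 0.07  ]
[0.4931 0.219  0.07  ]
[ 0.6182 -0.1993  0.07  ]
[ 0.5918 -0.2034  0.07  ]
mid [0.5054 0.2247 0.07  ] [ 0.6024 -0.2031  0.07  ] len 0.4386495747837635 ang -77.22140391396964
mid [0.507  0.2252 0.07  ] [ 0.605  -0.2014  0.07  ] len 0.4376973276467342 ang -77.05916539678839
nL1 [0.5661 0.0156 0.07  ] along 0.21738749003196073
nL2 [0.5375 0.0115 0.07  ] along 0.2150566600365928
nR1 [ 0.5734 -0.0316  0.07  ] along 0.2650392231144397
nR2 [ 0.5496 -0.0328  0.07  ] along 0.26087316775398994
sL1 [0.569  0.0206 0.07  ] along 0.21315555751672025
sL2 [0.5427 0.0109 0.07  ] along 0.21679767479548961
sR1 [ 0.5553 -0.032   0.07  ] along 0.26143468268462744
sR2 [ 0.5787 -0.0282  0.07  ] along 0.2629182638349934
roundc [0.5214 0.1529 0.006 ] along 0.07355740651789593
sqc [ 0.5875 -0.1401  0.006 ] along 0.3739453494196577
```

>>> servo_tool --motion '[[[-0.1,0.9,0,0,0,0.9],[-0.1,0.9,0,0,0,0.9],[-0.1,0.9,0,0,0,0.9],[-0.1,0.9,0,0,0,0.9],[-0.1,0.9,0,0,0,0.9],[-0.1,0.9,0,0,0,0.9],[-0.1,0.9,0,0,0,0.9],[-0.1,0.9,0,0,0,0.9],[-0.1,0.9,0,0,0,0.9],[-0.1,0.9,0,0,0,0.9]]]' --jaw 255 --force 60

```text
clock: 1.25
position: [0.4846, 0.3202, 0.4013]
ee_rot: [0.963, 0.268, -0.002, -0.001]
ft_force: [0.2, 1.1, 0.4]
grip_width: -0.001
```

>>> servo_tool --motion '[[[-0.13,0.78,0,0,0,0.75],[-0.13,0.78,0.2,0,0,0.75],[-0.13,0.78,0.3,0,0,0.75],[-0.13,0.78,0.4,0,0,0.75],[-0.13,0.78,0.4,0,0,0.75],[0,0,0.4,0,0,0],[0,0,0.2,0,0,0],[0,0,0,0,0,0]]]'

```text
clock: 2.05
position: [0.5347, 0.1125, 0.3042]
ee_rot: [0.996, 0.093, -0.0, 0.0]
ft_force: [-0.0, 0.1, 0.3]
grip_width: -0.002
```

```bash
cat > st.py <<'E'
from h import *
from workcell import status
from scipy.spatial.transform import Rotation as R
o=status.get_obs(); M=R.from_quat(o["ee_rot"]).as_matrix(); p=o["position"]
a=np.array([.506,.225,.07]); u=np.array([.2226,-.9749,0]); n=np.array([.9749,.2226,0])
tip=p+M[:,2]*.1734
def rep():
    print("clock",o["clock"],"tip",tip,"along",(tip-a)@u,"raily",.2238-(tip-a)@u,"across",(tip-a)@n,"F",o["ft_force"],"T",o["torque"])
    print("xang",np.degrees(np.arctan2(M[1,0],M[0,0])),"z",M[:,2])
    e=a+.0988*u; print("to start, tool units",M.T@(e-tip)/.05)
E
python3 - <<'E'
from st import *
rep()
import cv2
for n in ("top","side","wrist"): 
    c=load(n); cv2.imwrite(f"pics/{n}1.png",c["color"][:,:,::-1]); print(n,proj(c,tip))
E
```

```text
clock 2.05 tip [0.5347 0.1125 0.1308] along 0.11606810937871198 raily 0.10773189062128802 across 0.0029812402242263753 F [-0.0429  0.0769  0.2895] T [0.0012 0.0667 0.0344]
xang 10.63995984795059 z [-0.     -0.0002 -1.    ]
to start, tool units [-0.0729 -0.3431  1.2157]
top [190.5399 218.7582]
side [214.885  159.8646]
wrist [255.0006 237.4254]
```

>>> servo_tool --motion '[[[-0.07,-0.34,0,0,0,-0.45],[0,0,0.3,0,0,0],[0,0,0.3,0,0,0],[0,0,0,0,0,0],[0,0,0,0,0,0]]]'

```text
clock: 2.7
position: [0.5283, 0.1357, 0.2769]
ee_rot: [0.993, 0.119, 0.004, -0.002]
ft_force: [-0.3, 0.5, 0.8]
grip_width: 0.001
```

```bash
python3 - <<'E'
from st import *
rep()
import cv2
for n in ("top","side","wrist"): 
    c=load(n); cv2.imwrite(f"pics/{n}2.png",c["color"][:,:,::-1]); print(n,proj(c,tip))
a=cv2.imread("pics/side2.png")[120:250,160:340];b=cv2.imread("pics/top2.png")[150:280,110:290]
cv2.imwrite("pics/z2.png",cv2.resize(np.hstack([a,b]),None,fx=2.2,fy=2.2,interpolation=2))
E
```

```text
clock 2.7 tip [0.5295 0.1365 0.1035] along 0.09151994871562841 raily 0.1322800512843716 across 0.0032303412590699004 F [-0.3211  0.5192  0.8026] T [-0.0069  0.013  -0.0492]
xang 13.642548328401007 z [ 0.0068  0.0044 -1.    ]
to start, tool units [-0.0717  0.1465  0.6695]
top [178.8728 225.1574]
side [209.1192 165.4383]
wrist [256.6023 236.3621]
```

View pics/z2.png

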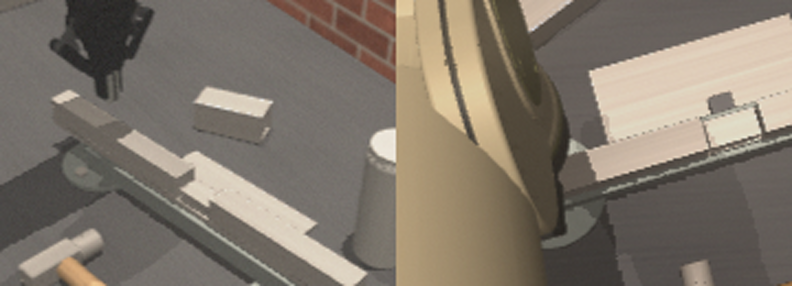

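View pics/wrist2.png

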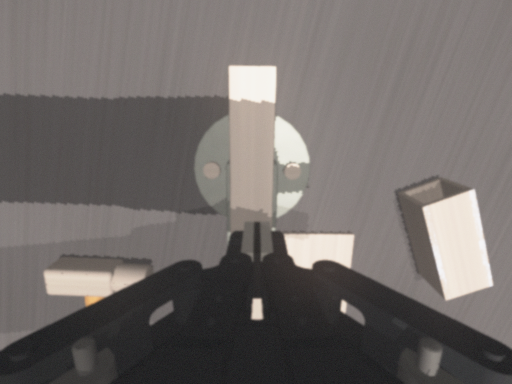

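>>> servo_tool --motion '[[[-0.06,0.14,0,0,-0.09,-0.15],[0,0,0.2,0,0,0],[0,0,0.15,0,0,0],[0,0,0.1,0,0,0],[0,0,0,0,0,0]]]'

```text
clock: 3.35
position: [0.5274, 0.1265, 0.2535]
ee_rot: [0.992, 0.125, 0.0, -0.001]
ft_force: [-0.3, -0.2, 1.2]
grip_width: 0.005
```

```bash
python3 -c "
from st import *
rep()"
```

```text
clock 3.35 tip [0.5274 0.127  0.0801] along 0.10027929614012802 raily 0.12352070385987197 across -0.0009045859739209545 F [-0.2628 -0.1684  1.1588] T [-0.0425  0.0145 -0.0083]
xang 14.349521702898558 z [ 0.0002  0.003  -1.    ]
to start, tool units [ 0.0187 -0.0286  0.2026]
```

>>> servo_tool --motion '[[[0.01,-0.02,0.06,0,0,0.3],[0,0,0.06,0,0,0],[0,0,0.03,0,0,0],[0,0,0.03,0,0,0]]]'

```text
clock: 3.75
position: [0.5278, 0.128, 0.2438]
ee_rot: [0.994, 0.111, 0.0, -0.002]
ft_force: [0.2, 0.3, 0.5]
grip_width: 0.001
```

```bash
python3 -c "
from st import *
rep()"
```

```text
clock 3.75 tip [0.5278 0.1286 0.0704] along 0.09886547606328984 raily 0.12493452393671016 across -0.00019685632336746532 F [0.158  0.2757 0.4894] T [0.0405 0.0425 0.0102]
xang 12.717624403493543 z [ 0.0003  0.0031 -1.    ]
to start, tool units [ 0.0039 -0.0013  0.0088]
```

Just above the edge, at rail y = +125 mm. I'll touch down gently.

>>> servo_tool --motion '[[[0,0,0.02,0,0,0],[0,0,0.02,0,0,0]]]'

```text
clock: 3.95
position: [0.5279, 0.1279, 0.2435]
ee_rot: [0.994, 0.111, 0.0, -0.002]
ft_force: [-8.5, -1.4, 16.0]
grip_width: 0.002
```

>>> servo_tool --motion '[[[0,0.1,0.01,0,0,0],[0,0.1,0.01,0,0,0],[0,0.1,0.01,0,0,0],[0,0.1,0.01,0,0,0]]]'

```text
clock: 4.35
position: [0.5332, 0.1104, 0.2435]
ee_rot: [0.994, 0.112, 0.002, -0.004]
ft_force: [-1.3, 4.0, 5.7]
grip_width: -0.002
```

```bash
python3 -c "
from st import *
rep()"
```

```text
clock 4.35 tip [0.5338 0.112  0.0702] along 0.11636461161876036 raily 0.10743538838123964 across 0.0019197178625777703 F [-1.3204  3.956   5.6783] T [0.7822 0.3398 0.0004]
xang 12.902248151069063 z [ 0.0033  0.0088 -1.    ]
to start, tool units [-0.0382 -0.3513  0.0057]
```

>>> servo_tool --motion '[[[-0.01,0.1,0.015,-0.03,0,0],[-0.01,0.1,0.015,-0.03,0,0],[-0.01,0.1,0.015,-0.02,0,0],[-0.01,0.1,0.015,-0.02,0,0],[0,0.1,0.015,-0.02,0,0],[0,0.1,0.015,-0.02,0,0],[0,0.1,0.015,-0.02,0,0],[0,0.1,0.015,-0.02,0,0]]]'

```text
clock: 5.15
position: [0.5436, 0.077, 0.2436]
ee_rot: [0.993, 0.116, 0.009, -0.004]
ft_force: [-1.9, 4.6, 9.2]
grip_width: 0.004
```

```bash
python3 -c "
from st import *
rep()"
```

```text
clock 5.15 tip [0.5466 0.0787 0.0702] along 0.1516982318753493 raily 0.07210176812465069 across 0.007030556619244844 F [-1.948   4.6401  9.1704] T [1.1219 0.5855 0.0008]
xang 13.300796145441174 z [ 0.0176  0.0094 -0.9998]
to start, tool units [-0.1326 -1.059   0.0066]
```

>>> servo_tool --motion '[[[-0.03,0.1,0.015,-0.02,-0.08,0],[-0.03,0.1,0.015,-0.02,-0.08,0.02],[-0.03,0.1,0.015,-0.02,-0.08,0.02],[-0.03,0.1,0.015,-0.02,-0.08,0.02]]]'

```text
clock: 5.55
position: [0.545, 0.0582, 0.2435]
ee_rot: [0.993, 0.115, 0.0, -0.001]
ft_force: [0.5, 4.0, 5.5]
grip_width: 0.006
```

```bash
python3 -c "
from st import *
rep()"
```

```text
clock 5.55 tip [0.545  0.0586 0.0701] along 0.17091863664170265 raily 0.05288136335829735 across 0.0009908380711555467 F [0.4745 3.9641 5.5456] T [ 0.9329 -0.061   0.0186]
xang 13.167085781186886 z [ 0.0003  0.0021 -1.    ]
to start, tool units [-0.0121 -1.4425  0.0057]
```

>>> servo_tool --motion '[[[-0.01,0.1,0.015,-0.01,-0.03,0],[-0.01,0.1,0.015,-0.01,-0.03,0],[-0.01,0.1,0.015,-0.01,-0.03,0.01],[-0.01,0.1,0.015,-0.01,-0.03,0.01],[-0.01,0.1,0.015,-0.01,-0.03,0.01],[-0.01,0.1,0.015,-0.01,-0.03,0.01]]]'

```text
clock: 6.15
position: [0.5519, 0.0326, 0.2436]
ee_rot: [0.993, 0.116, -0.002, -0.002]
ft_force: [-0.9, 5.6, 8.7]
grip_width: 0.001
```

```bash
python3 - <<'E'
from st import *
rep()
import cv2
c=load("side");s=c["color"][:,:,::-1]
cv2.imwrite("pics/s3.png",cv2.resize(s[120:270,170:350],None,fx=4,fy=4,interpolation=2)); print((proj(c,tip)-[170,120])*4)
E
```

```text
clock 6.15 tip [0.5511 0.0333 0.0702] along 0.19688069221332177 raily 0.026919307786678226 across 0.0012661547022675777 F [-0.8793  5.5851  8.6715] T [ 1.21   0.231 -0.044]
xang 13.277315525040153 z [-0.0049  0.0044 -1.    ]
to start, tool units [-0.0111 -1.9618  0.0138]
[274.0368 300.1572]
```

View pics/s3.png

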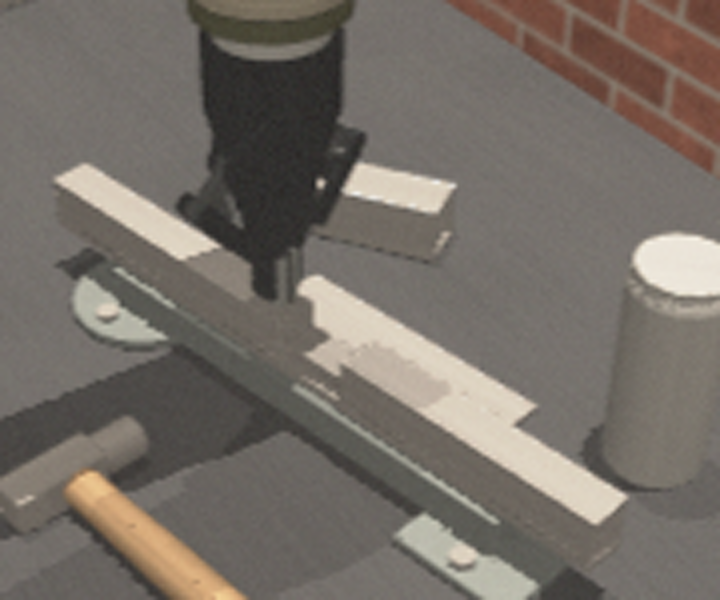

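The tip sits on the edge at about (274,300), just short of the notch corner at about (310,320). I'll carry on in small steps and watch for a drop.

>>> servo_tool --motion '[[[-0.015,0.1,0.015,-0.02,0.03,0.01],[-0.015,0.1,0.015,-0.02,0.02,0.01],[-0.01,0.1,0.015,-0.02,0,0.01],[-0.01,0.1,0.015,-0.01,0,0.01],[-0.01,0.1,0.015,-0.01,0,0.01]]]'

```text
clock: 6.7
position: [0.5569, 0.0111, 0.2434]
ee_rot: [0.993, 0.116, 0.004, -0.004]
ft_force: [-1.5, 6.3, 7.4]
grip_width: 0.001
```

```bash
python3 -c "
from st import *
rep()"
```

```text
clock 6.7 tip [0.5582 0.0125 0.07  ] along 0.21876709452488835 raily 0.005032905475111649 across 0.003596944803152264 F [-1.4852  6.2984  7.351 ] T [1.2099 0.3423 0.0035]
xang 13.294716866708065 z [ 0.0073  0.008  -0.9999]
to start, tool units [-0.0538 -2.3998  0.0151]
```

>>> servo_tool --motion '[[[-0.015,0.1,0.015,-0.04,-0.04,0.01],[-0.015,0.1,0.015,-0.04,-0.04,0.01]]]'

```text
clock: 6.9
position: [0.5583, 0.0011, 0.2425]
ee_rot: [0.993, 0.115, 0.002, -0.0]
ft_force: [0.3, -0.4, -0.2]
grip_width: 0.002
```

```bash
python3 -c "
from st import *
rep()"
```

```text
clock 6.9 tip [0.559  0.0013 0.0691] along 0.2298963609188813 raily -0.0060963609188812995 across 0.0018862800731545908 F [ 0.2853 -0.3628 -0.2154] T [ 0.0225 -0.0307 -0.0296]
xang 13.240708788851153 z [ 0.0038  0.0008 -1.    ]
to start, tool units [-0.0203 -2.6222 -0.0175]
```

The tip has come off the edge into the notch and the force is zero. Next I'll centre over the pad.

>>> servo_tool --motion '[[[-0.03,0.1,0,0,-0.03,0],[0,0.06,0,0,0,0],[0,0,0,0,0,0],[0,0,0,0,0,0]]]'

```text
clock: 7.3
position: [0.5582, -0.0098, 0.2415]
ee_rot: [0.993, 0.114, -0.0, 0.001]
ft_force: [-0.2, -0.0, -0.5]
grip_width: -0.005
```

```bash
python3 -c "
from st import *
rep()"
```

```text
clock 7.3 tip [ 0.5581 -0.0101  0.0681] along 0.24075087423454514 raily -0.016950874234545138 across -0.0015440791883845556 F [-0.1939 -0.0094 -0.4997] T [ 0.0279  0.0423 -0.0208]
xang 13.103836430264453 z [-0.0008 -0.0017 -1.    ]
to start, tool units [ 0.0428 -2.8389 -0.0426]
```

>>> servo_tool --motion '[[[0.03,-0.03,0.06,0,0,0],[0,0,0.06,0,0,0],[0,0,0.05,0,0,0],[0,0,0.02,0,0,0],[0,0,0.02,0,0,0]]]'

```text
clock: 7.8
position: [0.5593, -0.0071, 0.2297]
ee_rot: [0.993, 0.115, -0.001, 0.001]
ft_force: [1.2, 1.0, 0.6]
grip_width: 0.002
```

```bash
python3 -c "
from st import *
rep()"
```

```text
clock 7.8 tip [ 0.5591 -0.0074  0.0563] along 0.23836300244376468 raily -0.014563002443764683 across 9.84494478699479e-06 F [1.1559 1.0157 0.6222] T [0.0269 0.0048 0.0026]
xang 13.159697847274124 z [-0.0013 -0.0016 -1.    ]
to start, tool units [ 0.0139 -2.7909 -0.2775]
```

Now press down.

>>> servo_tool --motion '[[[0,0,0.03,0,0,0],[0,0,0.03,0,0,0],[0,0,0.03,0,0,0],[0,0,0.03,0,0,0],[0,0,0.03,0,0,0]]]'

```text
clock: 8.3
position: [0.5594, -0.0072, 0.2228]
ee_rot: [0.993, 0.115, -0.001, 0.0]
ft_force: [-2.1, -0.1, 4.6]
grip_width: -0.002
```

```bash
python3 -c "
from st import *
rep()"
```

```text
clock 8.3 tip [ 0.5592 -0.0073  0.0494] along 0.23834175507799266 raily -0.014541755077992657 across 0.00013950015149311683 F [-2.0903 -0.1119  4.6199] T [-0.0168  0.5004 -0.0461]
xang 13.153657752833755 z [-0.0011 -0.0009 -1.    ]
to start, tool units [ 0.0109 -2.7906 -0.4131]
```

Moving with about 5 N of drag. I'll continue to the hard stop.

>>> servo_tool --motion '[[[0,0,0.025,0,0,0],[0,0,0.025,0,0,0],[0,0,0.025,0,0,0]]]'

```text
clock: 8.6
position: [0.5597, -0.0074, 0.2213]
ee_rot: [0.993, 0.114, -0.0, -0.0]
ft_force: [-12.0, 0.2, 25.4]
grip_width: 0.005
```

>>> servo_tool --motion '[[[0,0,0.025,0,0,0],[0,0,0.025,0,0,0]]]'

```text
clock: 8.8
position: [0.5597, -0.0077, 0.2214]
ee_rot: [0.993, 0.114, -0.001, -0.001]
ft_force: [-8.8, -0.7, 20.9]
grip_width: 0.001
```

Hard stop: the TCP is 22.1 mm below its height on the edge, at 21 to 25 N. Now I'll lift straight up.

>>> servo_tool --motion '[[[0,0,-0.1,0,0,0],[0,0,-0.2,0,0,0],[0,0,-0.3,0,0,0],[0,0,-0.4,0,0,0],[0,0,-0.5,0,0,0],[0,0,-0.6,0,0,0],[0,0,-0.6,0,0,0],[0,0,-0.6,0,0,0],[0,0,-0.3,0,0,0],[0,0,0,0,0,0]]]'

```text
clock: 9.8
position: [0.5592, -0.0089, 0.4151]
ee_rot: [0.994, 0.113, 0.002, -0.001]
ft_force: [0.1, 0.6, -0.2]
grip_width: -0.002
```

>>> servo_tool --motion '[[[-0.6,0,-0.1,0,0,0],[-0.8,0,-0.1,0,0,0],[-0.6,0,0,0,0,0],[0,0,0,0,0,0],[0,0,0,0,0,0]]]'

```text
clock: 10.3
position: [0.458, -0.0319, 0.4228]
ee_rot: [0.994, 0.114, 0.001, -0.0]
ft_force: [-0.3, 0.5, -0.1]
grip_width: 0.006
```

```bash
python3 - <<'E'
from st import *
rep()
import cv2
s=load("side")["color"][:,:,::-1];t=load("top")["color"][:,:,::-1]
cv2.imwrite("pics/s4.png",cv2.resize(s[120:270,170:350],None,fx=4,fy=4,interpolation=2))
cv2.imwrite("pics/t4.png",t)
E
```

```text
clock 10.3 tip [ 0.4584 -0.0318  0.2494] along 0.23976232641931727 raily -0.015962326419317274 across -0.10352678526241062 F [-0.3026  0.4547 -0.1039] T [ 0.0178 -0.0309 -0.0155]
xang 13.066878121129871 z [ 0.0024  0.0004 -1.    ]
to start, tool units [ 2.0718 -2.8126  3.593 ]
```

View pics/s4.png

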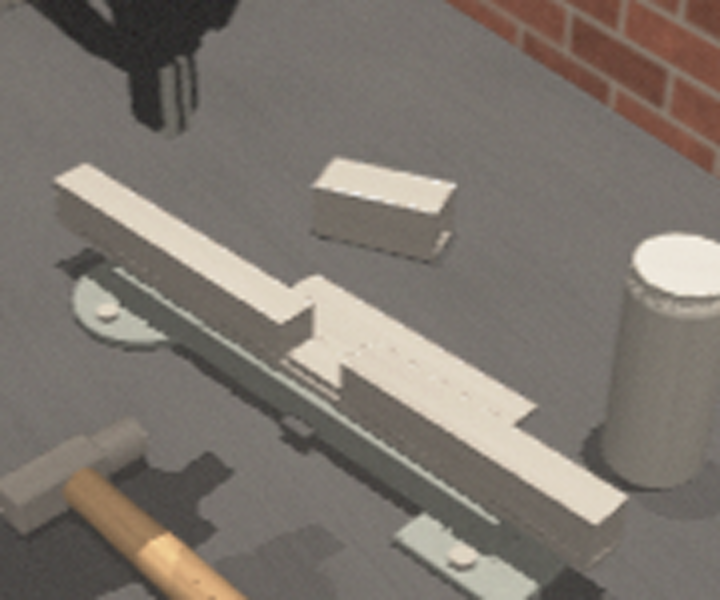

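View pics/t4.png

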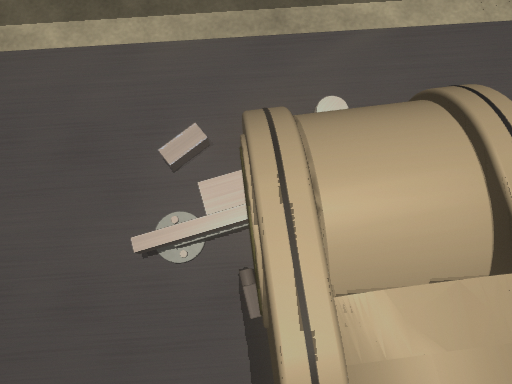

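The side view shows the pad sunk deeper at about (320,365), and the tongue now sticks out on the robot's side at about (298,430), so it is off the workpiece. The hammer, can and offcut are where they were, and the arm is clear.

```bash
python3 -c "
from workcell import order
print(order.hand_in())"
```

```text
the job is handed in; nothing more can be done
None
```

The job is done and handed in at about 10.4 s of the 51 s allowed. No verdict was reported.

- **Slide:** With the gripper shut, I touched the bar's top edge at rail y ≈ +125 mm. I then slid along it towards the square foot, with 5–10 N downward at each stop, until the tip came off the edge into the notch. By my measurements the notch centre is at about rail y = −15 mm. The tip drifted up to 7 mm off the bar's centreline at one point in the slide. I steered it back, and it stayed on the edge, with edge-contact force at each stop before the notch.
- **Press:** I centred over the release pad and pressed it down. It moved with about 5 N of drag and met the hard stop at 21–25 N. The tool was then 22.1 mm below its height on the edge, against 22 mm expected for fully down. The reaction at the stop had a sideways part of 9–12 N.
- **Last checks:** The side picture shows the pad sunk and the lock tongue drawn back to the robot's side of the rail. The spray can, hammer and offcut look unmoved, though the arm hid part of the final top view. The gripper was clear of everything, with forces near zero.

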